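# Set the label dial of a bottle labeller and store it

### The arm

A 7-joint arm with a two-finger parallel gripper is mounted at the origin on the work surface. World frame = base frame: x ahead of the robot, y to its left, z up, the work surface at z = 0. Lengths are in m, angles in rad, forces in N, time in s.
With the tool pointing down it reaches from about 0.425 to 0.875 m from the base axis. Payload 4.7 kg.
Tool frame: the origin (TCP) lies midway between the tips of the shut fingers; the grasp point (between the pads) lies 19 mm behind it; z points along the fingers, x is the direction in which the jaws open and shut, and the axes are right-handed (so a half turn about z gives the same grasp; the last joint's range is limited). The gripper opens to 87 mm and grips with 3 to 60 N. Pads are 19 mm wide; open, the fingers measure 117 mm over their backs; the gripper's body (75 mm by 190 mm) begins 51 mm behind the grasp point.
Start: joints at [-1.19, 0.321, -0.07, 1.45, 0.023, 1.371, -0.057], TCP at [0.233, 0.607, 0.223] pointing down, gripper open.
Joint ranges: [-2.86, 2.86], [-0.3, 2.09], [-1.38, 1.24], [0.06, 2.45], [-1.56, 4.7], [0.09, 2.05], [-2.69, 2.69]. Speed limits (rad/s): [2.57, 2.57, 3.14, 3.14, 3.14, 3.14, 3.14].

### API

Orientations are given as a rotation vector (axis times angle).
In Python, from bench import get_state, eyes, ticket gives the robot as it stands.
- The arm moves only by the tool carry_out, never from a script. Its argument "motion" is a list of rows, each a list of 2 entries, a list of its own where there are three numbers: the shift along the world's x, y, z in m, then the turn about the world's z in rad. A call has 1 to 20 rows; each row is the pose to reach, as a shift and turn from the pose commanded when the call began; what a row does not reach only later rows make up. A row lasts 1/10 s, in which the tool goes at most 50 mm and 8.59 degrees, less where a joint would pass 70% of its speed; a pose out of reach is approached as far as the arm can. A call with a gripper value outside its range is refused whole. "grip" is the gripper command: -1 is fully open, 1 is shut, values between are in proportion, set as the call begins (left out, the last holds). The fingers move at their own pace and stop on an object; "squeeze" is the grip in N (left out, the last holds). Time passes only in rows, so rows that repeat a pose let the fingers close. It gives the time, the measured TCP pose, the force and the opening at its end, in the units of the state.
- get_state(): the state, without advancing time (a new reading comes with each control period).
- eyes.get_image(name): name is "side" or "top"; returns a dict with "pixels" (420x560x3 uint8, blue, green, red), "mtx" (3x3 intrinsics, pixels), "extrinsics" (4x4, takes a point from camera to world coordinates). Camera axes: x right, y down, z forward; pixel columns grow to the right and rows downward; lengths in m; the calibration is good to about 2 mm. A picture is of the moment at which its call begins. There is no depth.
- ticket.close_job(): hands the job in, once; it reports no verdict.
The state is a dict: "time": time; "joint_positions": joint angles; "qd": joint speeds; "joint_torque": joint torques, N m; "position": TCP position; "tool_rot": TCP orientation; "ft_force": force on the tool from outside, world axes, zero at the start; "torque": the same for the moment, N m; "grip_width": opening from 0.0 (shut) to 1.0 (fully open).
Only numpy, scipy, OpenCV 4.12 (cv2) and the standard library are available. Lean on these libraries where they do the work, as an engineer would, in place of code of your own. Each camera call takes 0.05 s, during which the arm holds its last target. There are 200 camera calls.

### The job

Set the bottle labeller: push the black dial round with a fingertip (its notch is there for that), either way, until its white index line lines up with the red line on the scale ring. Then press the green button fully down to store the setting and let it come back up. Nothing is to be picked up: leave the scale ring with its red line, the bottle, the label roll and the stopper where they are.

Things in the scene. Friction and masses are not known exactly. Their poses are not given: they have to be found in the camera images.
- labeller: the grey bottle labeller, fixed to the table: a flat console 240 x 370 mm, its top 60 mm above the table, with two grey rollers (tops 81 mm high) between dark side plates (85 mm high) along its far (+x) edge. Origin: under the console's centre, on the table; z up, x away from the robot, y along the rollers
- axis (a point): the dial's vertical turning axis, at the dial's top face, 87 mm above the table (a small steel disc marks it); in the labeller's frame at x 0, y -75 mm. The dial is a black disc of 150 mm diameter and 18 mm thickness that lies 1 mm above the scale ring, an aluminium disc of 204 mm diameter whose top is 68 mm above the table
- index (a point): outer end of the dial's white index line (4 mm wide, from 30 to 75 mm from the axis, and down the rim), on the dial's top face at its rim, 75 mm from the axis
- notch (a point): centre of the dial's finger notch at the height of the dial's top face, 58 mm from the axis, exactly opposite the index line. The notch is 48 mm wide with parallel upright walls, goes right through the dial's thickness (its floor is the scale ring, 68 mm above the table) and runs from 35 mm from the axis out through the rim; a fingertip put in it pushes either wall to turn the dial
- red_line (a point): inner end of the red target line (6 mm wide, 26 mm long, radial) on the scale ring, 75 mm from the dial's axis, 69 mm above the table; the other lines on the ring are thin and black. The ring is stiff (about 4 N m) and must not be turned
- dial (a joint): angle of the dial in the labeller's frame, rad: 0 when the index line points along the labeller's +x, growing anticlockwise from above. Turns freely more than a full turn either way; friction about 0.1 N m, so it stays where it is left
- button_top (a point): centre of the green button's top face, 34 mm across, on the console beside the dial; it is pressed straight down 6 mm against a spring of 5 N at full travel and comes back up by itself
- button (a joint): how far the green button is pressed, m: 0 up, 0.006 fully down
- bottle: loose closed bottle of pink wine standing on the table, 60 mm across, 240 mm high; origin at the centre of its underside
- label_roll: loose white roll of labels standing on the table, 90 mm across with a 40 mm hole, 60 mm high; origin at the centre of its underside
- stopper: loose cork stopper standing on its black cap on the console's far corner on the button's side, 30 mm across, 36 mm high; origin at the centre of its underside
Not all that is in view belongs to the job. Of the things like the bottle, leave any that is turquoise; of the rest the smaller one is meant.

How it is judged:
By the outcome, as a careful person would: the job done as asked, in the order asked, and still so for the second after the job is handed in, with the robot touching nothing.
It also fails if it takes over 51 s, if anything falls off the work surface, if the arm or the gripper's body presses on something with over 40 N, if the wrist force passes 120 N, or if a joint passes its speed limit or range.

## Working session

There is one attempt and no reset: what is moved stays moved. The work goes in short steps, Python scripts to look and compute and a tool call to move; the robot and the scene stay as the last step left them, time stands still between calls to the robot, and variables do not carry over. Pictures are saved under pics/ and viewed, about 8 in all and at most 12, crops included, and the job is handed in when it is done.

Besides the shell and the picture viewer there is one more tool, called after "Call:" as name(argument=value, ...) on one line, values as JSON. carry_out: Moves the arm, as the interface text tells. Its arguments: {"type":"object","properties":{"motion":{"type":"array","items":{"type":"array"}},"grip":{"type":"number"},"squeeze":{"type":"number"}},"required":["motion"]}

```bash
mkdir -p pics; python3 - <<'E'
from bench import get_state, eyes
import cv2, pickle
s=get_state(); print({k:s[k] for k in('time','position','tool_rot','grip_width','ft_force')})
for n in('top','side'):
    d=eyes.get_image(n); cv2.imwrite(f'pics/{n}0.png',d['pixels']); pickle.dump(d,open(f'{n}0.pkl','wb')); print(n,d['mtx'],d['extrinsics'])
E
```

```text
{'time': 0.0, 'position': array([0.23296969, 0.60623925, 0.22147497]), 'tool_rot': array([ 2.58836222e+00,  1.77839568e+00, -2.30223109e-03]), 'grip_width': 1.0012395029589944, 'ft_force': array([ 0.09516621, -0.22800831, -0.12556986])}
top [[538.66195062   0.         285.19537004]
 [  0.         538.66195062 205.37101531]
 [  0.           0.           1.        ]] [[-0.0100895  -0.98248128  0.186088    0.37945971]
 [-0.9998617   0.00745195 -0.01486776  0.05144573]
 [ 0.01322058 -0.18621227 -0.98242059  1.37276067]
 [ 0.          0.          0.          1.        ]]
side [[514.21258385   0.         289.85552499]
 [  0.         514.21258385 215.71709411]
 [  0.           0.           1.        ]] [[-0.98403479 -0.11815222  0.13309989  0.4816473 ]
 [-0.17667324  0.55815665 -0.81070816  0.940715  ]
 [ 0.02149637 -0.82128022 -0.5701199   0.71639946]
 [ 0.          0.          0.          1.        ]]
```

View pics/top0.png

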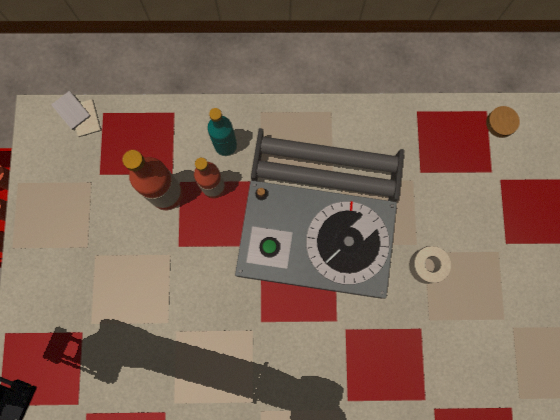

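View pics/side0.png

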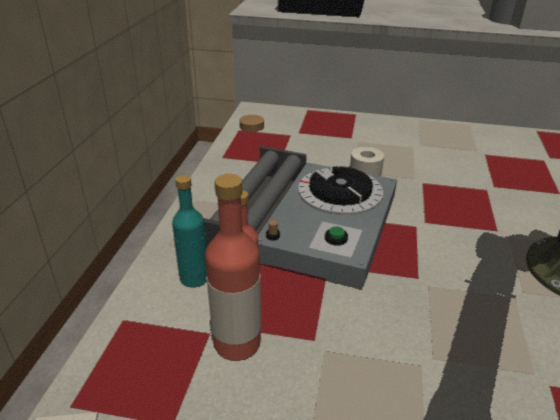

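Top view: dial at about (348,241), red line (351,206), notch upper right (368,223), index line lower left (330,258), green button (270,246). There are no other candidates for the dial or the button. The three bottles at (150,175), (208,180) and (222,132) only need avoiding. Next I'll measure by colour and take one close crop.

```bash
cat > h.py <<'E'
import numpy as np, cv2, pickle
def ray(d,uv,z):
    E=d['extrinsics']; r=E[:3,:3]@np.linalg.solve(d['mtx'],[uv[0],uv[1],1]); o=E[:3,3]
    return (o+r*(z-o[2])/r[2])
def proj(d,P):
    E=d['extrinsics']; p=d['mtx']@(E[:3,:3].T@(np.asarray(P,float)-E[:3,3])); return p[:2]/p[2]
def warp(d,c,z,half=.12,n=480):
    """orthographic crop of plane z about c: +x up, +y left"""
    w=np.float32([[c[0]+a*half,c[1]+b*half,z] for a,b in((1,1),(1,-1),(-1,-1),(-1,1))])
    return cv2.warpPerspective(d['pixels'],cv2.getPerspectiveTransform(np.float32([proj(d,p) for p in w]),np.float32([[0,0],[n,0],[n,n],[0,n]])),(n,n),flags=cv2.INTER_CUBIC)
def blobs(m,amin=3):
    n,_,s,c=cv2.connectedComponentsWithStats(m.astype(np.uint8)); return [(c[i].round(1),s[i,4]) for i in range(1,n) if s[i,4]>=amin]
E
python3 - <<'E'
from h import *
d=pickle.load(open('top0.pkl','rb')); p=d['pixels']; f=p.astype(int); b,g,r=f[...,0],f[...,1],f[...,2]
win=np.zeros(b.shape,bool); win[190:290,295:400]=1
red=win&(r>90)&(g<60); print('red',blobs(red))
gr=(g>60)&(r<50)&(b<70); gr[:,:245]=0; print('green',blobs(gr))
# console top corners (not dial): ring outline
# disc steel axis
steel=[x for x in blobs(win&(b>70),3)]
print(steel)
for u in ((348,241),): print(ray(d,u,.087))
for c,a in blobs(gr): print('button',ray(d,c,.07))
for c,a in blobs(red): print('redline',ray(d,c,.069))
c=ray(d,(348,241),.087)
a=warp(d,c,.087); s=cv2.resize(p[195:290,235:400],None,fx=4.8,fy=4.8,interpolation=cv2.INTER_CUBIC)
cv2.imwrite('pics/dial.png',np.clip(a.astype(float)*1.6,0,255)); cv2.imwrite('pics/crop.png',np.clip(s.astype(float)*1.6,0,255))
E
```

```text
red [(array([350.6, 206. ]), np.int32(17)), (array([304.2, 288. ]), np.int32(64))]
green [(array([269. , 245.8]), np.int32(140))]
[(array([346.2, 239.9]), np.int32(7338)), (array([389.3, 190.2]), np.int32(9)), (array([348.4, 240.8]), np.int32(77))]
[ 0.53471334 -0.11808134  0.087     ]
button [0.52668997 0.07203453 0.07      ]
redline [ 0.62361191 -0.12964312  0.069     ]
redline [ 0.42464552 -0.0117748   0.069     ][ WARN:0@0.055] global loadsave.cpp:1063 imwrite_ Unsupported depth image for selected encoder is fallbacked to CV_8U.
```

View pics/crop.png

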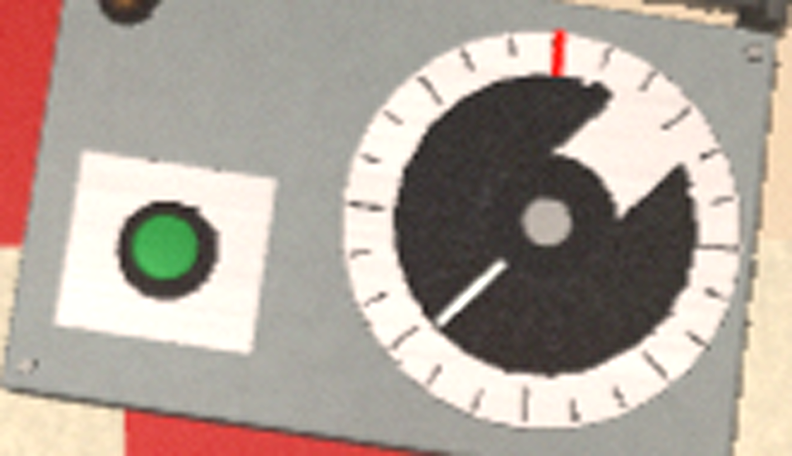

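View pics/dial.png

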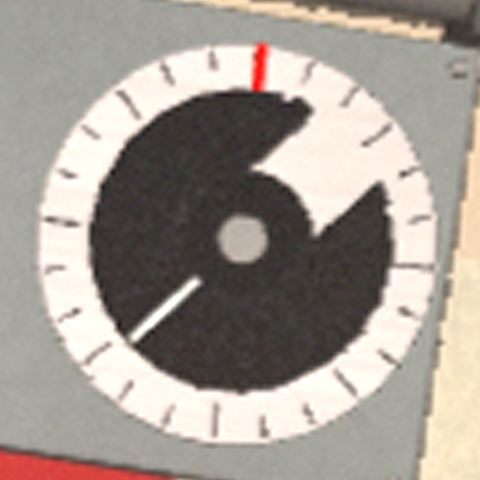

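Crops: the dial crop (0.5 mm/px) has its axis at (242,239), index end at (131,341), red line at (261,67) and notch at about (310,170). The button is at (165,247) in the other crop. Next I'll triangulate the axis and button, then get the angles.

```bash
cat >> h.py <<'E'
def tri(d1,u1,d2,u2):
    A=[];B=[]
    for d,u in((d1,u1),(d2,u2)):
        o=d['extrinsics'][:3,3]; r=ray(d,u,0)-o; r/=np.linalg.norm(r); M=np.eye(3)-np.outer(r,r); A.append(M);B.append(M@o)
    return np.linalg.lstsq(np.vstack(A),np.hstack(B),rcond=None)[0]
def angles(d,axis):
    """index (z .087) and red (z .069) angles in deg about axis"""
    out=[]
    a=warp(d,axis,.087,.08,800).astype(int); m=(a.min(2)>110); yy,xx=np.indices(m.shape)
    x=.08-(yy+.5)*.0002; y=.08-(xx+.5)*.0002; R=np.hypot(x,y); m&=(R>.026)&(R<.070)
    n,l,s,c=cv2.connectedComponentsWithStats(m.astype(np.uint8))
    for i in range(1,n):
        if 50<s[i,4]<6000:
            k=l==i; vx,vy,_,_=cv2.fitLine(np.float32(np.c_[x[k],y[k]]),cv2.DIST_L2,0,.01,.01).ravel()
            t=np.degrees(np.arctan2(y[k].mean(),x[k].mean())); out.append(('white',s[i,4],round(float(t),2),'linedir',round(float(np.degrees(np.arctan2(vy,vx))),2),round(float(R[k].min()),3),round(float(R[k].max()),3)))
    a=warp(d,axis,.069,.11,1100).astype(int); yy,xx=np.indices(a.shape[:2]); x=.11-(yy+.5)*.0002; y=.11-(xx+.5)*.0002; R=np.hypot(x,y)
    m=(a[...,2]>80)&(a[...,1]<.55*a[...,2])&(R>.07)&(R<.104)
    if m.any(): out.append(('red',int(m.sum()),round(float(np.degrees(np.arctan2(y[m].mean(),x[m].mean()))),2)))
    return out
E
python3 - <<'E'
from h import *
T=pickle.load(open('top0.pkl','rb'));S=pickle.load(open('side0.pkl','rb'))
f=S['pixels'].astype(int)
g=(f[...,1]>60)&(f[...,2]<50)&(f[...,0]<70); g[:220]=0;g[260:]=0;g[:,:310]=0; print(blobs(g,20))
b=f.min(2)>70; bl=blobs(b[165:200,315:370],15); print(bl)
gs=max(blobs(g,20),key=lambda t:t[1])[0]
print('button',tri(T,(269,245.8),S,gs))
sd=min(blobs(b[165:200,315:370],15),key=lambda t:np.hypot(*(t[0]-[26,17])))[0]+[315,165]
ax=tri(T,(348.4,240.8),S,sd); print('axis',ax, ray(T,(348.4,240.8),.087),ray(S,sd,.087))
ax=ray(T,(348.4,240.8),.087); print(angles(T,ax))
for u in((208,190),):print('bottle',ray(T,u,0.02))
E
```

```text
[(array([336.6, 232.3]), np.int32(123))]
[(array([11.8,  4.6]), np.int32(235)), (array([48.3,  3.5]), np.int32(111)), (array([25.6, 16. ]), np.int32(43)), (array([40. , 26.9]), np.int32(44))]
button [0.52512352 0.07193427 0.07771782]
axis [ 0.53519059 -0.11878275  0.08916512] [ 0.53518826 -0.11905967  0.087     ] [ 0.53563975 -0.12250077  0.087     ]
[('white', np.int32(4115), 132.13, 'linedir', -48.06, 0.03, 0.07), ('red', 3675, -7.18)]
bottle [0.67732852 0.2286022  0.02      ]
```

Call:
carry_out(motion=[[[0.02, -0.045, 0], 0.04], [[0.06, -0.135, 0], 0.12], [[0.1, -0.225, 0], 0.2], [[0.12, -0.27, 0], 0.24], [[0.14, -0.315, 0], 0.3], [[0.16, -0.36, 0], 0.34], [[0.18, -0.405, 0], 0.38], [[0.2, -0.45, 0], 0.42], [[0.22, -0.495, 0], 0.46], [[0.24, -0.54, 0], 0.5], [[0.26, -0.585, 0], 0.55], [[0.28, -0.63, -0.01], 0.6], [[0.3, -0.675, -0.03], 0.65], [[0.32, -0.72, -0.05], 0.7], [[0.333, -0.75, -0.07], 0.716], [[0.341, -0.769, -0.08], 0.716], [[0.341, -0.769, -0.09], 0.716], [[0.341, -0.769, -0.09], 0.716], [[0.341, -0.769, -0.09], 0.716], [[0.341, -0.769, -0.09], 0.716]], grip=1)

```text
time: 2.1
position: [0.5741, -0.1608, 0.1327]
tool_rot: [-1.8, -2.574, -0.001]
ft_force: [0.0, -0.3, 0.9]
grip_width: 0.004
```

```bash
python3 - <<'E'
from bench import get_state, eyes
import cv2, numpy as np
s=get_state(); print({k:np.round(s[k],4) for k in('time','position','tool_rot','grip_width','ft_force','joint_positions')})
a=eyes.get_image('top')['pixels'][170:310,220:430]; b=eyes.get_image('side')['pixels'][90:270,200:440]
o=np.hstack([cv2.resize(a,(390,260)),cv2.resize(b,(390,260))]); cv2.imwrite('pics/n1.png',np.clip(o.astype(float)*1.5,0,255).astype(np.uint8))
E
```

```text
{'time': np.float64(2.1), 'position': array([ 0.5741, -0.1608,  0.1327]), 'tool_rot': array([-1.7997e+00, -2.5738e+00, -1.2000e-03]), 'grip_width': np.float64(0.0039), 'ft_force': array([ 0.047 , -0.3305,  0.8504]), 'joint_positions': array([-0.3089,  0.3049,  0.6423,  1.7234, -0.1969,  1.179 ,  2.3082])}
```

View pics/n1.png

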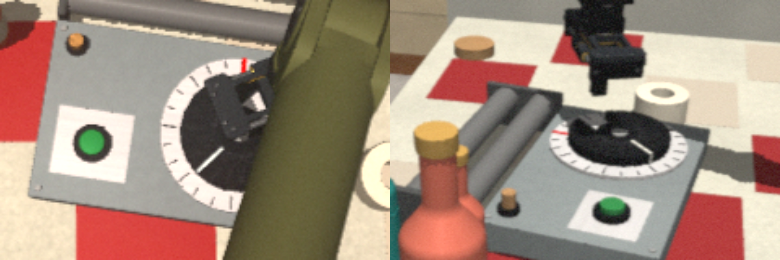

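The shut fingers hover over the notch: the left half shows the gripper at (240,110), and the side view shows the tip above the notch's far side. The bottles and stopper are clear, so I'll descend.

Call:
carry_out(motion=[[[0, -0.002, -0.02], 0], [[0, -0.002, -0.04], 0], [[0, -0.002, -0.05], 0], [[0, -0.002, -0.055], 0], [[0, -0.002, -0.055], 0], [[0, -0.002, -0.055], 0]])

```text
time: 2.8
position: [0.5748, -0.1641, 0.0786]
tool_rot: [1.8, 2.573, 0.001]
ft_force: [-0.3, -0.6, 0.8]
grip_width: 0.01
```

```bash
python3 - <<'E'
# finger path about axis, relative to start (notch centre -48deg): finger dial-frame offset 14.5mm cw, r=59.8
import numpy as np
ax=np.array([.535,-.1195]); s=np.array([.574,-.1625])
for i,th in enumerate(np.linspace(-48,-196,38)):
    t=np.radians(th); p=ax+.0598*np.array([np.cos(t),np.sin(t)])
    print(i,round(th),np.round(p-s,3), 'jaw turn', round(-i*1.99/37,2))
E
```

```text
0 -48 [ 0.001 -0.001] jaw turn 0.0
1 -52 [-0.002 -0.004] jaw turn -0.05
2 -56 [-0.006 -0.007] jaw turn -0.11
3 -60 [-0.009 -0.009] jaw turn -0.16
4 -64 [-0.013 -0.011] jaw turn -0.22
5 -68 [-0.017 -0.012] jaw turn -0.27
6 -72 [-0.021 -0.014] jaw turn -0.32
7 -76 [-0.025 -0.015] jaw turn -0.38
8 -80 [-0.029 -0.016] jaw turn -0.43
9 -84 [-0.033 -0.016] jaw turn -0.48
10 -88 [-0.037 -0.017] jaw turn -0.54
11 -92 [-0.041 -0.017] jaw turn -0.59
12 -96 [-0.045 -0.016] jaw turn -0.65
13 -100 [-0.049 -0.016] jaw turn -0.7
14 -104 [-0.053 -0.015] jaw turn -0.75
15 -108 [-0.057 -0.014] jaw turn -0.81
16 -112 [-0.061 -0.012] jaw turn -0.86
17 -116 [-0.065 -0.011] jaw turn -0.91
18 -120 [-0.069 -0.009] jaw turn -0.97
19 -124 [-0.072 -0.007] jaw turn -1.02
20 -128 [-0.076 -0.004] jaw turn -1.08
21 -132 [-0.079 -0.001] jaw turn -1.13
22 -136 [-0.082  0.001] jaw turn -1.18
23 -140 [-0.085  0.005] jaw turn -1.24
24 -144 [-0.087  0.008] jaw turn -1.29
25 -148 [-0.09   0.011] jaw turn -1.34
26 -152 [-0.092  0.015] jaw turn -1.4
27 -156 [-0.094  0.019] jaw turn -1.45
28 -160 [-0.095  0.023] jaw turn -1.51
29 -164 [-0.096  0.027] jaw turn -1.56
30 -168 [-0.097  0.031] jaw turn -1.61
31 -172 [-0.098  0.035] jaw turn -1.67
32 -176 [-0.099  0.039] jaw turn -1.72
33 -180 [-0.099  0.043] jaw turn -1.77
34 -184 [-0.099  0.047] jaw turn -1.83
35 -188 [-0.098  0.051] jaw turn -1.88
36 -192 [-0.097  0.055] jaw turn -1.94
37 -196 [-0.096  0.059] jaw turn -1.99
```

Call:
carry_out(motion=[[[-0.002, -0.003, 0], -0.05], [[-0.006, -0.006, 0], -0.11], [[-0.009, -0.008, 0], -0.16], [[-0.013, -0.01, 0], -0.22], [[-0.017, -0.012, 0], -0.27], [[-0.021, -0.013, 0], -0.32], [[-0.025, -0.014, 0], -0.38], [[-0.029, -0.015, 0], -0.43], [[-0.033, -0.016, 0], -0.48], [[-0.037, -0.016, 0], -0.54], [[-0.041, -0.016, 0], -0.59], [[-0.045, -0.016, 0], -0.65], [[-0.049, -0.015, 0], -0.7], [[-0.053, -0.014, 0], -0.75], [[-0.057, -0.013, 0], -0.81], [[-0.061, -0.012, 0], -0.86], [[-0.065, -0.01, 0], -0.91], [[-0.069, -0.008, 0], -0.97], [[-0.072, -0.006, 0], -1.02], [[-0.072, -0.006, 0], -1.02]])

```text
time: 4.8
position: [0.5035, -0.1698, 0.0788]
tool_rot: [2.828, 1.367, 0.005]
ft_force: [1.4, 1.1, 0.2]
grip_width: 0.005
```

```bash
python3 - <<'E'
from bench import get_state, eyes
import cv2, numpy as np
from h import *
ax=[.535,-.1195,.087]
print(get_state()['joint_positions'].round(2))
T=eyes.get_image('top');S=eyes.get_image('side'); print(angles(T,ax)); print(angles(S,ax))
o=np.hstack([warp(T,ax,.087,.12,390),warp(S,ax,.087,.12,390)]); cv2.imwrite('pics/n2.png',np.clip(o.astype(float)*1.5,0,255).astype(np.uint8))
E
```

```text
[-0.48  0.25  0.85  1.94 -0.22  1.04  1.37]
[('white', np.int32(3392), 68.54, 'linedir', 68.98, 0.036, 0.07), ('white', np.int32(695), -83.8, 'linedir', -11.92, 0.036, 0.041), ('red', 3688, -6.9)]
[('white', np.int32(5727), 67.06, 'linedir', 68.35, 0.027, 0.07), ('red', 2710, -8.29)]
```

View pics/n2.png

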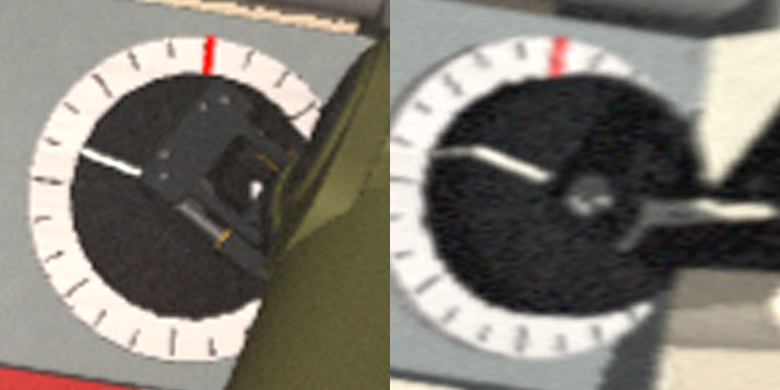

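The dial turns with the finger: the index is now at about 68.7°, and the red line hasn't moved (-7°). Another 76° clockwise is needed, so I'll continue to just short of it.

Call:
carry_out(motion=[[[-0.004, 0.003, 0], -0.06], [[-0.007, 0.006, 0], -0.11], [[-0.01, 0.008, 0], -0.16], [[-0.013, 0.012, 0], -0.22], [[-0.015, 0.015, 0], -0.27], [[-0.018, 0.018, 0], -0.32], [[-0.02, 0.022, 0], -0.38], [[-0.022, 0.026, 0], -0.43], [[-0.023, 0.03, 0], -0.49], [[-0.024, 0.034, 0], -0.54], [[-0.025, 0.038, 0], -0.59], [[-0.026, 0.042, 0], -0.65], [[-0.027, 0.046, 0], -0.7], [[-0.027, 0.05, 0], -0.75], [[-0.027, 0.054, 0], -0.81], [[-0.026, 0.058, 0], -0.86], [[-0.0255, 0.06, 0], -0.92], [[-0.025, 0.062, 0], -0.97], [[-0.025, 0.062, 0], -1.02], [[-0.025, 0.062, 0], -1.02]])

```text
time: 6.9
position: [0.4769, -0.1091, 0.0778]
tool_rot: [3.135, -0.188, -0.0]
ft_force: [-0.4, -1.3, 1.1]
grip_width: 0.003
```

```bash
python3 - <<'E'
from bench import get_state, eyes
import cv2, numpy as np
from h import *
ax=[.535,-.1195,.087]
print(get_state()['joint_positions'].round(2))
T=eyes.get_image('top');S=eyes.get_image('side'); print(angles(T,ax)); print(angles(S,ax))
o=np.hstack([warp(T,ax,.087,.12,390),warp(S,ax,.087,.12,390)]); cv2.imwrite('pics/n3.png',np.clip(o.astype(float)*1.5,0,255).astype(np.uint8))
E
```

```text
[-0.76  0.15  1.    2.04 -0.15  1.02  0.2 ]
[('white', np.int32(1478), 1.76, 'linedir', 1.2, 0.055, 0.07), ('red', 3687, -6.88)]
[('white', np.int32(1732), -1.88, 'linedir', -0.05, 0.055, 0.07), ('red', 2648, -8.26)]
```

View pics/n3.png

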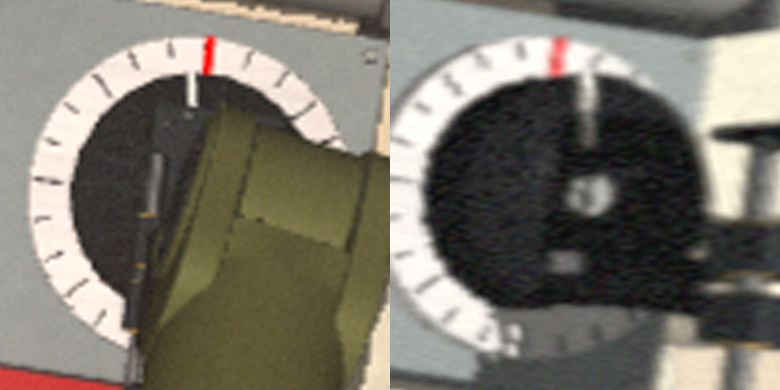

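The index is at about 1.2° and red at -6.9°, so about 8° (roughly 8–10 mm of finger travel) remains. I'll move in small steps and re-measure.

Call:
carry_out(motion=[[[0.0005, 0.002, 0], 0], [[0.001, 0.004, 0], 0], [[0.0012, 0.0055, 0], 0], [[0.0015, 0.007, 0], 0], [[0.0015, 0.007, 0], 0]])

```text
time: 7.5
position: [0.4788, -0.1009, 0.0776]
tool_rot: [-3.136, 0.187, -0.001]
ft_force: [1.6, -1.7, 0.9]
grip_width: 0.008
```

```bash
cat > m.py <<'E'
from bench import get_state, eyes
from h import *
ax=[.535,-.1195,.087]
for n in('top','side'): print(n,angles(eyes.get_image(n),ax))
E
python3 m.py
```

```text
top [('white', np.int32(1138), -5.42, 'linedir', -7.17, 0.059, 0.07), ('red', 3420, -6.85)]
side [('white', np.int32(1938), -9.01, 'linedir', -6.22, 0.053, 0.07), ('red', 2730, -8.28)]
```

I'll back off the wall, lift, and move above the button for a clear view of the dial.

Call:
carry_out(motion=[[[0, -0.003, 0], 0], [[0, -0.006, 0], 0], [[0, -0.006, 0.02], 0], [[0, -0.006, 0.045], 0], [[0.005, 0.02, 0.055], 0], [[0.018, 0.06, 0.055], 0], [[0.03, 0.1, 0.055], 0], [[0.04, 0.14, 0.055], 0], [[0.046, 0.173, 0.055], 0], [[0.046, 0.173, 0.055], 0], [[0.046, 0.173, 0.055], 0]])

```text
time: 8.7
position: [0.5242, 0.0722, 0.1321]
tool_rot: [3.135, -0.185, -0.002]
ft_force: [0.2, -1.4, -0.8]
grip_width: 0.005
```

```bash
python3 m.py; python3 - <<'E'
from bench import get_state, eyes
from h import *
ax=[.535,-.1195,.087]
T=eyes.get_image('top');S=eyes.get_image('side')
o=np.hstack([warp(T,ax,.087,.12,390),cv2.resize(S['pixels'][90:270,220:400],(390,390))]); cv2.imwrite('pics/n4.png',np.clip(o.astype(float)*1.5,0,255).astype(np.uint8))
f=T['pixels'].astype(int); w=f[225:255,335:362].min(2)>70; print([(c+[335,225],a,ray(T,c+[335,225],.087)) for c,a in blobs(w,20)])
E
```

```text
top [('white', np.int32(4470), -5.39, 'linedir', -5.58, 0.03, 0.07), ('red', 3435, -6.86)]
side [('red', 2787, -8.27)]
[(array([348.4, 240.8]), np.int32(79), array([ 0.53518826, -0.11905967,  0.087     ]))]
```

View pics/n4.png

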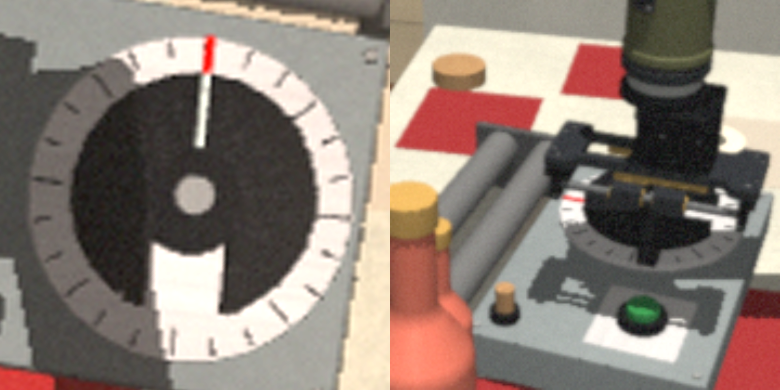

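The index is clearly 1–1.5° short of red. I'll settle the residual using centres fitted to each plane (ring centre at z=0.069 from the first image, line fits for both).

```bash
cat > m2.py <<'E'
from bench import eyes
from h import *
import sys
def grid(n,half):
    yy,xx=np.indices((n,n)); k=2*half/n; return half-(yy+.5)*k, half-(xx+.5)*k
ax=np.array([.5352,-.1191,.087])
T0=pickle.load(open('top0.pkl','rb'))
x,y=grid(960,.12)
# ring centre on z=.068 (first image, all lit): white-ish region outer contour
a=warp(T0,ax,.068,.12,960).astype(int); m=((a.min(2)>110)|(np.hypot(x,y)<.085)).astype(np.uint8)
m=cv2.morphologyEx(m,cv2.MORPH_OPEN,np.ones((9,9),np.uint8)); c=max(cv2.findContours(m,0,1)[0],key=cv2.contourArea)
e=cv2.fitEllipse(cv2.convexHull(c)); rc=np.array([.12-e[0][1]*.00025,.12-e[0][0]*.00025]); print('ring centre off',rc.round(4),'diam',np.array(e[1])*.00025)
T=eyes.get_image('top')
a=warp(T,ax,.069,.12,960).astype(int); R=np.hypot(x,y); r=(a[...,2]>80)&(a[...,1]<.55*a[...,2])&(R>.072)&(R<.104)
p=np.c_[x[r],y[r]]; q=p.mean(0); v=cv2.fitLine(np.float32(p),2,0,.01,.01).ravel()
print('red about steel',np.degrees(np.arctan2(q[1],q[0])).round(2),'about ring',np.degrees(np.arctan2(*(q-rc)[::-1])).round(2),'linedir',np.degrees(np.arctan(v[1]/v[0])).round(2))
a=warp(T,ax,.087,.12,960).astype(int); w=(a.min(2)>110)&(R>.027)&(R<.071)&(abs(np.arctan2(y,x))<.6)
p=np.c_[x[w],y[w]]; q=p.mean(0); v=cv2.fitLine(np.float32(p),2,0,.01,.01).ravel()
print('index about steel',np.degrees(np.arctan2(q[1],q[0])).round(2),'linedir',np.degrees(np.arctan(v[1]/v[0])).round(2))
E
python3 m2.py
```

```text
ring centre off [-0.      0.0002] diam [0.20439706 0.20509131]
red about steel -7.14 about ring -7.24 linedir -6.89
index about steel -5.89 linedir -5.44
```

About 1.35° remains (≈1.4 mm at the finger). I'll go back into the notch, push 1.4 mm past the earlier contact, and return to the button.

Call:
carry_out(motion=[[[-0.01, -0.04, 0], 0], [[-0.02, -0.08, 0], 0], [[-0.033, -0.12, 0], 0], [[-0.042, -0.16, 0], 0], [[-0.046, -0.18, 0], 0], [[-0.046, -0.18, -0.01], 0], [[-0.046, -0.18, -0.03], 0], [[-0.046, -0.18, -0.05], 0], [[-0.046, -0.18, -0.055], 0], [[-0.046, -0.177, -0.055], 0], [[-0.046, -0.175, -0.055], 0], [[-0.046, -0.174, -0.055], 0], [[-0.046, -0.173, -0.055], 0], [[-0.046, -0.1725, -0.055], 0], [[-0.046, -0.172, -0.055], 0], [[-0.0458, -0.1716, -0.055], 0], [[-0.0458, -0.1716, -0.055], 0], [[-0.0458, -0.1716, -0.055], 0]])

```text
time: 10.75
position: [0.479, -0.1001, 0.0777]
tool_rot: [3.136, -0.189, 0.001]
ft_force: [2.1, -2.1, 0.7]
grip_width: 0.004
```

Call:
carry_out(motion=[[[0, -0.003, 0], 0], [[0, -0.006, 0], 0], [[0, -0.006, 0.02], 0], [[0, -0.006, 0.045], 0], [[0.005, 0.02, 0.055], 0], [[0.018, 0.06, 0.055], 0], [[0.03, 0.1, 0.055], 0], [[0.04, 0.14, 0.055], 0], [[0.0458, 0.1716, 0.055], 0], [[0.0458, 0.1716, 0.055], 0], [[0.0458, 0.1716, 0.055], 0]])

```text
time: 11.85
position: [0.5241, 0.0721, 0.1321]
tool_rot: [3.135, -0.185, -0.002]
ft_force: [-0.6, -1.9, -0.4]
grip_width: 0.005
```

```bash
python3 m2.py
```

```text
ring centre off [-0.      0.0002] diam [0.20439706 0.20509131]
red about steel -7.13 about ring -7.22 linedir -7.38
index about steel -6.64 linedir -6.41
```

About 0.6° remains. There's plenty of time, so one more nudge of 0.7 mm.

Call:
carry_out(motion=[[[-0.01, -0.04, 0], 0], [[-0.02, -0.08, 0], 0], [[-0.033, -0.12, 0], 0], [[-0.042, -0.16, 0], 0], [[-0.0458, -0.179, 0], 0], [[-0.0458, -0.179, -0.01], 0], [[-0.0458, -0.179, -0.03], 0], [[-0.0458, -0.179, -0.05], 0], [[-0.0458, -0.179, -0.055], 0], [[-0.0458, -0.176, -0.055], 0], [[-0.0458, -0.174, -0.055], 0], [[-0.0458, -0.173, -0.055], 0], [[-0.0458, -0.172, -0.055], 0], [[-0.0457, -0.1715, -0.055], 0], [[-0.0457, -0.1712, -0.055], 0], [[-0.0457, -0.1709, -0.055], 0], [[-0.0457, -0.1709, -0.055], 0], [[-0.0457, -0.1709, -0.055], 0]])

```text
time: 13.7
position: [0.4793, -0.0995, 0.0778]
tool_rot: [3.135, -0.189, 0.001]
ft_force: [1.3, -2.6, 1.2]
grip_width: 0.004
```

Call:
carry_out(motion=[[[0, -0.003, 0], 0], [[0, -0.006, 0], 0], [[0, -0.006, 0.02], 0], [[0, -0.006, 0.045], 0], [[0.005, 0.02, 0.055], 0], [[0.018, 0.06, 0.055], 0], [[0.03, 0.1, 0.055], 0], [[0.04, 0.14, 0.055], 0], [[0.0457, 0.1709, 0.055], 0], [[0.0457, 0.1709, 0.055], 0], [[0.0457, 0.1709, 0.055], 0]])

```text
time: 14.8
position: [0.5241, 0.0721, 0.1321]
tool_rot: [3.135, -0.186, -0.002]
ft_force: [-0.8, -0.3, -0.2]
grip_width: 0.007
```

```bash
python3 m2.py
```

```text
ring centre off [-0.      0.0002] diam [0.20439706 0.20509131]
red about steel -7.13 about ring -7.23 linedir -7.15
index about steel -7.11 linedir -6.94
```

The index (-7.1°) now matches red (-7.2°). Next, the button.

Call:
carry_out(motion=[[[0.001, 0, -0.02], 0], [[0.001, 0, -0.04], 0], [[0.001, 0, -0.048], 0], [[0.001, 0, -0.052], 0], [[0.001, 0, -0.054], 0], [[0.001, 0, -0.056], 0], [[0.001, 0, -0.058], 0], [[0.001, 0, -0.058], 0]])

```text
time: 15.65
position: [0.5261, 0.071, 0.0763]
tool_rot: [-3.136, 0.189, -0.0]
ft_force: [-5.8, -2.7, 12.9]
grip_width: 0.007
```

```bash
python3 - <<'E'
from bench import get_state, eyes
from h import *
S=eyes.get_image('side');T=eyes.get_image('top')
S0=pickle.load(open('side0.pkl','rb'))
cr=lambda d:cv2.resize(d['pixels'][205:255,300:375],(390,260),interpolation=cv2.INTER_CUBIC)
t=cv2.resize(T['pixels'][215:275,235:325],(390,260),interpolation=cv2.INTER_CUBIC)
o=np.vstack([np.hstack([cr(S0),cr(S)]),np.hstack([t,cv2.resize(S['pixels'][150:260,260:425],(390,260))])]); cv2.imwrite('pics/n5.png',np.clip(o.astype(float)*2,0,255).astype(np.uint8))
print(get_state()['ft_force'].round(1))
E
```

```text
[-6.  -3.  12.9]
```

View pics/n5.png

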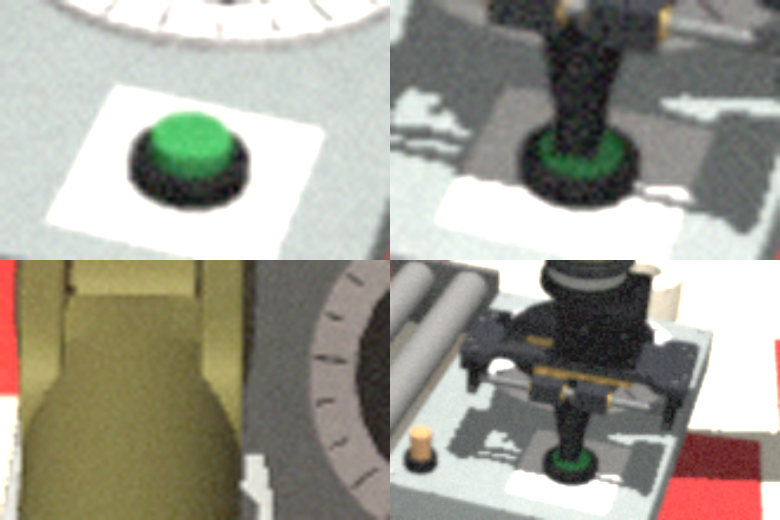

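Before pressing, the green cap stood proud of the black collar. Now it sits flush, with the tip inside the green. Force is 12.9 N, against a 5 N spring. I'll press a bit more to confirm it has bottomed, then release.

Call:
carry_out(motion=[[[0, 0, -0.001], 0], [[0, 0, -0.002], 0], [[0, 0, -0.002], 0], [[0, 0, -0.002], 0]])

```text
time: 16.15
position: [0.5261, 0.0711, 0.076]
tool_rot: [-3.134, 0.189, 0.001]
ft_force: [-11.6, -3.8, 27.2]
grip_width: 0.007
```

It has bottomed: 14 N more gave only 0.3 mm. I'll release, lift clear and check.

Call:
carry_out(motion=[[[0, 0, 0.002], 0], [[0, 0, 0.005], 0], [[0, 0, 0.01], 0], [[0, 0, 0.03], 0], [[0, 0, 0.06], 0], [[-0.02, 0.02, 0.1], 0], [[-0.05, 0.06, 0.13], 0], [[-0.08, 0.1, 0.13], 0], [[-0.1, 0.14, 0.13], 0], [[-0.12, 0.18, 0.13], 0], [[-0.12, 0.22, 0.13], 0], [[-0.12, 0.25, 0.13], 0], [[-0.12, 0.25, 0.13], 0], [[-0.12, 0.25, 0.13], 0]])

```text
time: 17.55
position: [0.4054, 0.3225, 0.2024]
tool_rot: [3.135, -0.186, 0.001]
ft_force: [0.0, 0.1, -0.2]
grip_width: 0.008
```

```bash
python3 m2.py; python3 - <<'E'
from bench import get_state, eyes
from h import *
S=eyes.get_image('side');T=eyes.get_image('top')
t=cv2.resize(T['pixels'][110:300,140:460],(480,285),interpolation=cv2.INTER_CUBIC)
o=np.hstack([t,cv2.resize(S['pixels'][205:255,300:352],(296,285),interpolation=cv2.INTER_CUBIC)]); cv2.imwrite('pics/n6.png',np.clip(o.astype(float)*1.6,0,255).astype(np.uint8))
print(get_state()['position'],get_state()['ft_force'].round(1))
E
```

```text
ring centre off [-0.      0.0002] diam [0.20439706 0.20509131]
red about steel -7.13 about ring -7.23 linedir -7.29
index about steel -7.1 linedir -6.98
[0.40610067 0.32067358 0.20269014] [-0.2 -1.1 -0.6]
```

View pics/n6.png

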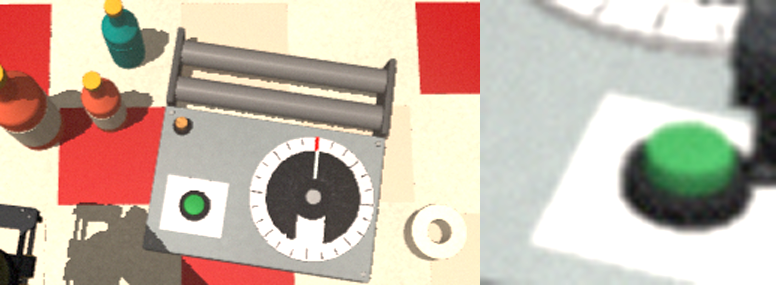

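The index line (317,165) runs straight into the red line (317,143). The button is back up, the stopper, roll and bottles are where they were, and the arm is clear. Handing in.

```bash
python3 -c "
from bench import ticket; print(ticket.close_job())"
```

```text
the job is handed in; nothing more can be done
None
```

The dial is set to the red line, the green button has been pressed fully and has come back up, and the job is handed in at about 18 s of robot time.

- **Dial:** I pushed it about 139° clockwise with the shut fingertips in the notch. Two short nudges removed the last 1.35° and 0.6°. The final top-camera check put the index at -7.1° and the red line at -7.1 to -7.3°, so they agree within about 0.3° at worst. The side camera was only a rough cross-check, because its calibration was about 3 mm off.
- **Scale ring:** it did not turn; the red line read about -7.1° before and after.
- **Button:** it bottomed out, since 14 N more force moved it only 0.3 mm. My estimate put its top at 78 mm, but it stopped with the tip at 76 mm, not the expected 72 mm. That 4 mm disagreement is unexplained. I relied on the hard stop and the cap sitting flush with its collar. The last picture shows it back up.
- **Everything else:** the stopper, label roll and bottles look undisturbed in the last picture, and the arm is touching nothing. The highest upward force I read was about 27 N, while the fingertip was on the button.

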